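# Wind back and bolt the spring gate, then load the jig

## Task

Push the spring-loaded gate of the assembly jig fully back and, while you hold it there, slide its bolt out all the way so that it catches behind the upright keeper and the gate stays back by itself. Then take the loose flanged hub from the bench and seat it, flange down, on the centring spigot on top of the hub that is already there, so that it lies flat on it. Leave both hubs seated and the gate bolted back, and do not disturb the other things on the bench.

Things in the scene. Friction and masses are not known exactly. Their poses are not given: they have to be found in the camera images.
- jig: Assembly jig fixed to the bench: aluminium base plate 180 (its x) x 220 (its y) x 8 mm, -x side roughly toward the robot. Origin: centre of the plate's underside, z up. In its frame (mm): gate pivot post at x 55, y -75 (coiled torsion spring, cap top z 90); spigot axis x -35.9, y -22.5; thin stop pins at x 26, y -70 and x 71, y -25 (10 mm or less across, tops z 74).
- gate_hinge (a point): Point on the gate's vertical pivot axis, at mid-height of the gate bar (71 mm above the bench). Fixed on the jig.
- gate (a joint): Gate angle, rad, 0 to 1.137 (hard stop). 0: at rest, the spring holds it, bar above the spigot. Grows as the bar swings clockwise seen from above, away from the robot. Bar direction from the pivot: jig +y turned (1.047 - angle) anticlockwise. The bolt passes behind the keeper only above about 1.03; bolted, it rests at about 1.02. Spring 0.15 N m at rest, 0.40 N m back; flies back if let go.
- gate_mid (a point): Point on the pushing (front) face of the gate bar, 60 mm from the pivot axis along the bar, 71 mm above the bench; just on the pivot side of the bolt's knob. Moves with the gate.
- bolt (a joint): How far the bolt is slid out along the bar, away from the pivot, m, 0 to 0.028 (fully out; then its end is 26 mm beyond the bar's tip). 9 mm round rod on top of the bar, axis 84.5 mm above the bench, in two dark staples (16 mm wide, tops z 91, 48 and 126 mm from the pivot). Friction 1.5 N. Slid out too early it strikes the keeper's front, 10 mm beyond the tip.
- bolt_knob (a point): Centre of the bolt's upright knob pin, 10 mm diameter, from 76 to 102 mm above the bench. It stands on the front (pushing) side of the bar, 16 mm from the bar's middle plane (5 mm gap to the bar's front face), at 80 mm + bolt value from the pivot along the bar.
- spigot (a point): Tip of the centring spigot on its axis, 52 mm above the bench: steel, 19 mm diameter, standing 44 mm above the base plate, tapering over its last 6 mm to 11 mm diameter.
- hub_lower: Black plastic flanged hub already seated on the spigot, flange down; same part as the loose hub. Origin: centre of its underside, 8 mm above the bench; its top is 34 mm above the bench.
- hub: Loose black plastic flanged hub standing on the bench, flange down: flange 48 mm diameter x 5 mm, above it a cylinder of 34 mm diameter up to 26 mm total height; through bore 23 mm. 60 g. Origin: centre of its underside, z up along its axis. Seated on the other hub its origin is 34 mm above the bench.
- std_bottle: Bystander: small white reagent bottle, 45 mm diameter, 90 mm high. Origin: centre of its underside.
- buffer_bottle: Bystander: white reagent bottle with blue cap, 57 mm diameter, 123 mm high. Origin: centre of its underside.
- acid_bottle: Bystander: white reagent bottle with red cap, 55 mm diameter, 113 mm high. Origin: centre of its underside.
- pipette: Bystander: micropipette lying along its y axis, 29 x 251 x 31 mm. Origin: centre of its underside.
- standards_case: Bystander: black hinged case, 138 x 150 x 74 mm. Origin: centre of its underside.
- vial: Bystander: glass vial with cap, 27 mm diameter, 61 mm high. Origin: centre of its underside.
- timer: Bystander: white bench timer, 72 x 64 x 18 mm. Origin: centre of its underside.
- pen: Bystander: black pen lying along its y axis, 12 x 145 x 9 mm. Origin: centre of its underside.
- keeper (a point): Centre of the top of the keeper, 94 mm above the bench: upright fixed block, 17 (jig x) x 22 (jig y) mm, from the plate up. In the jig's frame x 30 to 47, y 75 to 97 mm. The bolt must come out behind it (its +x side).
- gate_tip (a point): Middle of the free end of the gate bar, 140 mm from the pivot axis, 71 mm above the bench. The bar is steel, 12 mm wide, from 64 to 78 mm above the bench. Moves with the gate.
Not all that is in view belongs to the job. What is shaped like the hub but red or yellow is not meant.

How it is judged:
On the way, in this order (a step that is already met when the one before it is completed fails the run):
1. the gate is wound back to its catch with the bolt still drawn in (value of joint gate above 1.03 rad and value of joint bolt below 0.012 m), for 0.05 s.
2. the bolt is out behind the keeper and the gate stays back with the hand off it (value of joint gate above 0.98 rad and value of joint bolt above 0.018 m and contact force between the fingers and gate below 0.3 N and contact force between the fingers and bolt below 0.3 N), for 0.3 s.
At the end, for the whole second after the job is handed in: Gate back (over 0.98 rad), its bolt at least 18 mm out behind the keeper; loose hub flange down on the other, within 5 mm of the spigot axis and 6 mm of the lower hub, underside 31-37 mm up, level to 0.1 rad, at rest; lower hub still on the spigot (5 mm, underside under 11 mm up, level) (value of joint gate above 0.98 rad and value of joint bolt above 0.018 m and horizontal distance between hub and hub_lower below 0.006 m and horizontal distance between each of hub, hub_lower and spigot below 0.005 m and z of hub in the frame of jig between 0.031 and 0.037 m and angle between each of hub, hub_lower's own z axis and vertical below 0.1 rad and linear speed of hub below 0.02 m/s and z of hub_lower in the frame of jig below 0.011 m); the robot touches nothing.
It fails at once if a bystander (bottle, vial, pipette, case, timer or pen) is moved by more than 30 mm or a standing one knocked over (distance of any of std_bottle, buffer_bottle, acid_bottle, pipette, standards_case, vial, timer, pen from where it was at the start of the episode above 0.03 m or angle between any of std_bottle, buffer_bottle, acid_bottle, vial's own z axis and vertical above 0.5 rad).
It also fails if it takes over 58 s, if anything falls off the work surface, if the arm or the gripper's body presses on something with over 40 N, if the wrist force passes 120 N, or if a joint passes its speed limit or range.

## Robot

A 7-joint arm with a two-finger parallel gripper is mounted at the origin on a cart in front of the work surface, level with it; the furniture and walls round the work are solid. World frame = base frame: x ahead of the robot, y to its left, z up, the work surface at z = 0. Lengths are in m, angles in rad, forces in N, time in s.
With the tool pointing down it reaches from about 0.425 to 0.925 m from the base axis. Payload 6.8 kg.
Tool frame: the origin (TCP) lies between the finger pads; the fingertips stand 14 mm ahead of it and the grasp point (between the pads) lies 5 mm behind it; z points along the fingers, y is the line along which they close (so a half turn about z gives the same grasp; the last joint's range is limited). The gripper opens to 85 mm and grips with 20 to 120 N. Pads are 22 mm wide; open, the fingers measure 114 mm over their backs; the gripper's body (76 mm by 85 mm) begins 54 mm behind the grasp point. The pads swing forward as they close: fully open they stand 13 mm farther back than shut.
Start: joints at [1.099, 0.477, 0.022, 1.555, -0.011, 1.109, -0.083], TCP at [0.24, -0.631, 0.245] pointing down, gripper open.
Joint ranges: [-2.96, 2.96], [-0.34, 2.1], [-1.41, 1.46], [0.24, 2.44], [-1.37, 4.51], [0.17, 1.92], [-2.96, 2.96]. Speed limits (rad/s): [2.39, 2.39, 3.14, 3.14, 3.14, 3.14, 3.14].

## Interface

Orientations are given as a rotation vector (axis times angle).
In Python, from bench import r, eyes, ticket gives the robot as it stands. The module is installed in compiled form; this text tells all that it offers.
- The arm moves only by the tool arm_command, never from a script. Its argument "plan" is text: rows parted by semicolons, each of 4 numbers parted by spaces: the shift along the tool's x, y, z in m, then the turn about the tool's z in degrees. In form: tx ty tz yaw; .... A call has 1 to 20 rows; each row shifts and turns the commanded pose from where the row before left it, along the tool's axes as they then stand; what a row does not reach is not made up. A row lasts 1/8 s, in which the tool goes at most 62.5 mm and 10.7 degrees, less where a joint would pass 70% of its speed; a pose out of reach is approached as far as the arm can. A call is refused whole if a number of a shift passes 0.0625 or a number of a turn 10.7, either way. A call with a gripper value outside its range is refused whole. "hand" is the closure, from -1 (fully open) to 1 (shut), set as the call begins (left out, the last holds). The fingers move at their own pace and stop on an object; "grip_force" is the grip in N (left out, the last holds). Time passes only in rows, so rows that do not move let the fingers close. It gives the time, the measured TCP pose, the force, the opening and the grip force at its end, in the units of the state.
- r.get_obs(): the state, without advancing time (a new reading comes with each control period).
- eyes.grab_frame(name): name is "scene" or "top" or "wrist"; returns (picture, depth): 384x512x3 uint8, red, green, blue; 384x512 float32, m along the optical axis (not along the pixel's ray), 0 where there is no reading.
- eyes.calibration(name): a dict with "fov_y" (degrees; the focal length in pixels is half the picture's height over the tangent of half this angle, whatever the lens; pixels are square), "cx", "cy" (the principal point, pixels), "k1" (the pictures are not rectified: a ray, as slopes to the right and down, at radius r is drawn at 1 + k1 r^2 times it, then the intrinsics apply), "origin" and "attitude" of the camera in the world; the wrist camera has in their place "tool_from_camera" (4x4, takes a point from camera to tool coordinates, whose origin is the TCP and whose axes are the flange's). Camera axes: x right, y up, looking along -z (the intrinsics and any distortion apply to the point x, -y, -z); pixel columns grow to the right and rows downward; lengths in m; the calibration is good to about 2 mm. A picture is of the moment at which its call begins: read the wrist's pose just before it. calibration takes no time and is no camera call.
- ticket.hand_in(): hands the job in; it is judged then, once.
The state is a dict: "clock": time; "joints": joint angles; "qvel": joint speeds; "tau": joint torques, N m; "tcp_pos": TCP position; "orientation": TCP orientation; "contact_force": force on the tool from outside, world axes, zero at the start; "moment": the same for the moment, N m; "grip_width": finger opening in m; "gripper_force": force on a finger pad.
Only numpy, scipy, OpenCV 4.12 (cv2) and the standard library are available. Lean on these libraries where they do the work, as an engineer would, in place of code of your own. Each camera call takes 0.05 s, during which the arm holds its last target. There are 200 camera calls.

## Working session

There is one attempt and no reset: what is moved stays moved. The work goes in short steps, Python scripts to look and compute and a tool call to move; the robot and the scene stay as the last step left them, time stands still between calls to the robot, and variables do not carry over. Pictures are saved under pics/ and viewed, at most 11 in all, crops included, and the job is handed in when it is done.

Besides the shell and the picture viewer there is one more tool, called after "Call:" as name(argument=value, ...) on one line, values as JSON. arm_command: Moves the arm, as the interface text tells. Its arguments: {"type":"object","properties":{"plan":{"type":"string"},"hand":{"type":"number"},"grip_force":{"type":"number"}},"required":["plan"]}

```bash
mkdir -p pics
cat > h.py <<'E'
import numpy as np, cv2
from scipy.spatial.transform import Rotation as R
from bench import r, eyes, ticket
def cam(name,obs=None):
    c=eyes.calibration(name)
    if 'tool_from_camera' in c:
        o=obs or r.get_obs(); T=np.eye(4); T[:3,:3]=R.from_rotvec(o['orientation']).as_matrix(); T[:3,3]=o['tcp_pos']
        M=T@np.array(c['tool_from_camera']); return c,M[:3,3],M[:3,:3]
    a=np.array(c['attitude'],float)
    Rm=a if a.shape==(3,3) else R.from_rotvec(a).as_matrix()
    return c,np.array(c['origin']),Rm
def K(c):
    f=192/np.tan(np.radians(c['fov_y'])/2); return f
def rays(C,px):
    c,o,Rm=C; f=K(c); px=np.atleast_2d(np.asarray(px,float))
    d=(px-[c['cx'],c['cy']])/f; u=d.copy()
    for _ in range(20): u=d/(1+c['k1']*(u**2).sum(1,keepdims=True))
    return np.c_[u[:,0],-u[:,1],-np.ones(len(u))]@Rm.T
def onz(C,px,z):
    D=rays(C,px); return C[1]+D*((z-C[1][2])/D[:,2])[:,None]
def ondepth(C,px,dep):
    px=np.atleast_2d(px); D=rays(C,px); return C[1]+D*dep[px[:,1].astype(int),px[:,0].astype(int)][:,None]
def proj(C,P):
    c,o,Rm=C; p=(np.atleast_2d(P)-o)@Rm; u=np.c_[p[:,0],-p[:,1]]/-p[:,2:]
    u=u*(1+c['k1']*(u**2).sum(1,keepdims=True)); return u*K(c)+[c['cx'],c['cy']]
def snap(name,fn):
    o=r.get_obs(); im,d=eyes.grab_frame(name); cv2.imwrite(f'pics/{fn}.png',im[:,:,::-1]); np.save(f'pics/{fn}.npy',d); return im,d,cam(name,o)
E
python3 - <<'E'
from h import *
for n in('scene','top'):
    im,d,C=snap(n,n); print(n,C)
a=cv2.imread('pics/top.png');cv2.imwrite('pics/top_v.png',cv2.resize(a,(800,600),interpolation=2))
a=cv2.imread('pics/scene.png');cv2.imwrite('pics/scene_v.png',cv2.resize(a,(800,600),interpolation=2))
print(eyes.calibration('wrist')); print(r.get_obs())
E
```

```text
scene ({'fov_y': 51.88072407084093, 'cx': 251.092124401098, 'cy': 191.0699082633707, 'k1': -0.11668041043972065, 'origin': array([-0.14156288, -0.92782937,  0.59546365]), 'attitude': array([ 1.08772413, -0.37783246, -0.56263603])}, array([-0.14156288, -0.92782937,  0.59546365]), array([[ 0.800104  ,  0.24192439, -0.54891364],
       [-0.59964167,  0.3473247 , -0.72096839],
       [ 0.01623143,  0.90600118,  0.42296382]]))
top ({'fov_y': 44.38486896255654, 'cx': 263.6947034894758, 'cy': 193.60677088436452, 'k1': -0.17377255079484527, 'origin': array([ 0.41961615, -0.02313734,  1.55917226]), 'attitude': array([ 0.05753508, -0.07583047, -1.58300522])}, array([ 0.41961615, -0.02313734,  1.55917226]), array([[-0.0137315 ,  0.99632281, -0.08457126],
       [-0.99984465, -0.0127467 ,  0.01217362],
       [ 0.01105086,  0.08472529,  0.99634307]]))
{'fov_y': 68.06487255897473, 'cx': 257.22529367931935, 'cy': 191.3713420320223, 'k1': -0.03162543816460755, 'tool_from_camera': array([[-1.48233619e-03,  9.54739902e-01,  2.97438267e-01,
         7.57747875e-02],
       [ 9.99998802e-01,  1.5478198
[... 224 characters left out ...]
clock': 0.1, 'joints': array([ 1.09889095,  0.47771996,  0.02235222,  1.55633159, -0.01149692,
        1.10930479, -0.08312963]), 'qvel': array([-0.00033563, -0.0007522 ,  0.00032965, -0.00451437, -0.00016176,
        0.00022997,  0.00196539]), 'tau': array([ 3.54662247e-03, -5.97763717e+01,  1.61304016e+00, -2.81956315e+01,
        1.27346430e-02,  5.02615847e-03, -1.42958498e-05]), 'tcp_pos': array([ 0.2399942 , -0.63035677,  0.24443028]), 'orientation': array([-3.08821026e+00, -5.68006384e-01,  6.57486051e-04]), 'contact_force': array([-0.99933534,  0.11314535,  0.20048458]), 'moment': array([-0.04363108, -0.03128994,  0.01186749]), 'gripper_force': 0.0, 'grip_width': 0.08528153988689098}
```

View pics/top_v.png

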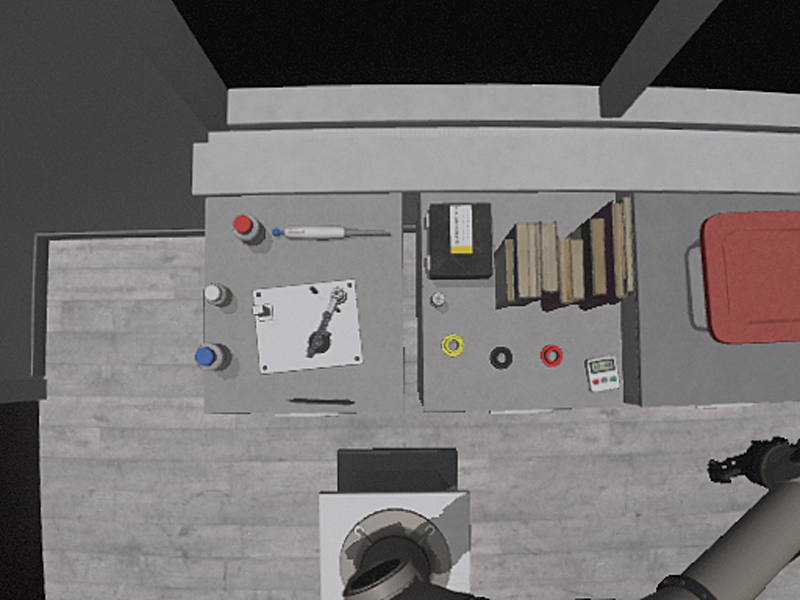

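View pics/scene_v.png

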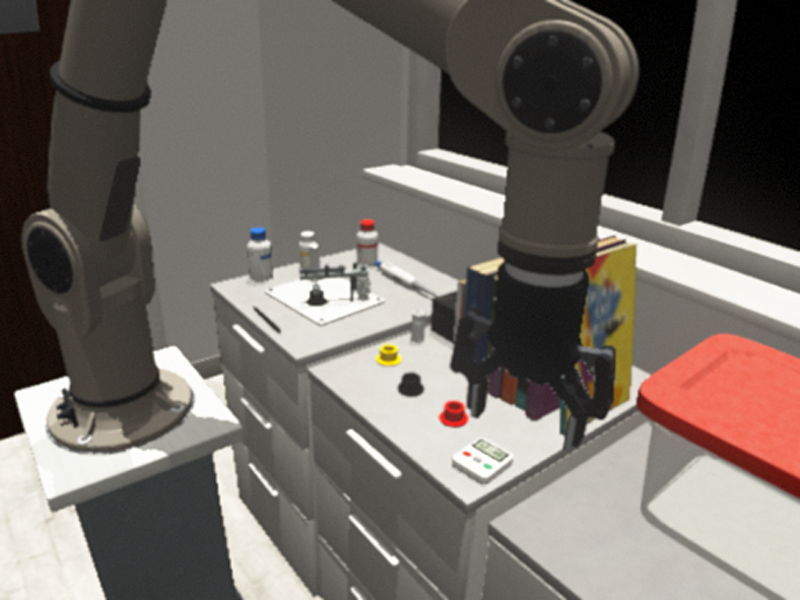

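The top view (800x600) shows the jig centred near (307,327), with its pivot post at (338,297), keeper at (262,310) and lower hub at (318,345). The hub candidates are yellow (453,345), black (501,357) and red (551,355), plus the seated black one at (318,345). I choose the loose black hub at (501,357), and will check it in a crop.

Run:
```python
from h import *
im=cv2.imread('pics/top.png'); C=cam('top')
g=im.min(2)
roi=np.zeros_like(g);roi[170:250,155:240]=1
m=((g>185)&(roi>0)).astype(np.uint8); m=cv2.morphologyEx(m,cv2.MORPH_CLOSE,np.ones((3,3)))
n,l,s,ct=cv2.connectedComponentsWithStats(m); i=1+s[1:,4].argmax(); print(s[i])
cn=max(cv2.findContours((l==i).astype(np.uint8),0,2)[0],key=cv2.contourArea)
P=onz(C,cn[:,0,:],0.008)[:,:2]
rect=cv2.minAreaRect((P*1000).astype(np.float32)); print(rect); print(cv2.boxPoints(rect))
# black hub
m=((im.max(2)<70)).astype(np.uint8); m[:, :300]=0;m[:,345:]=0;m[:215]=0;m[245:]=0
n,l,s,ct=cv2.connectedComponentsWithStats(m); i=1+s[1:,4].argmax(); print(s[i],ct[i]); print('hub',onz(C,ct[i],0.008))
a=cv2.resize(im[165:250,150:360],None,fx=3.8,fy=3.8,interpolation=2);cv2.imwrite('pics/crop1.png',a)
```

```text
[ 162  179   70   59 2905]
((504.66717529296875, 183.37930297851562), (177.02085876464844, 219.179443359375), 5.296261787414551)
[[406.41888 284.33115]
 [426.65033  66.08744]
 [602.91547  82.42746]
 [582.684   300.67117]]
[314 222  14  14 129] [320.2248062  228.57364341]
hub [[ 0.43299549 -0.22720791  0.008     ]]
```

View pics/crop1.png

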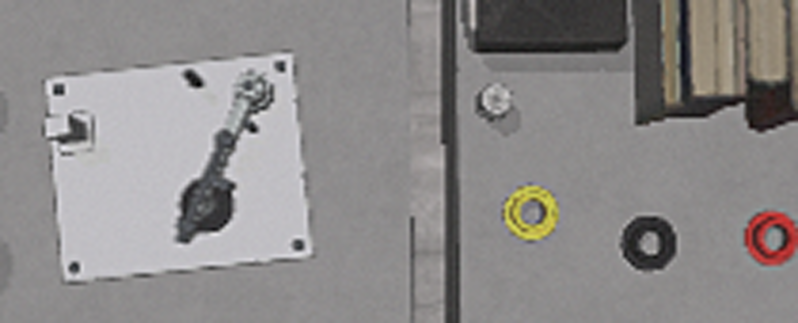

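The crop confirms it: the loose black hub is at (649,243), between the yellow and red decoys, and the seated hub is under the gate at (207,207).

```bash
cat >> h.py <<'E'
J=np.array([.5047,.1834]); JY=np.radians(5.3)
def jw(x,y): c,s=np.cos(JY),np.sin(JY); return J+np.array([c*x-s*y,s*x+c*y])/1000
def state():
    o=r.get_obs(); M=R.from_rotvec(o['orientation']).as_matrix(); return np.array(o['tcp_pos']),np.degrees(np.arctan2(M[1,0],M[0,0])),o
def plan(wps,p=None,h=None):
    """wps: (x,y,z,heading,nrows)"""
    p0,h0,_=state(); p=p0 if p is None else np.array(p); h=h0 if h is None else h
    out=[]
    for x,y,z,hd,n in wps:
        for k in range(n,0,-1):
            d=(np.array([x,y,z])-p)/k; t=np.radians(h); X=np.array([np.cos(t),np.sin(t),0]);Y=np.array([np.sin(t),-np.cos(t),0])
            row=[round(d@X,4),round(d@Y,4),round(-d[2],4),round((h-hd)/k,1)]
            p=p+row[0]*X+row[1]*Y-[0,0,row[2]]; h-=row[3]; out.append(row)
    print(';'.join('%g %g %g %g'%tuple(q) for q in out))
E
python3 - <<'E'
from h import *
print(jw(55,-75),jw(-35.9,-22.5)); plan([(.43,-.2,.25,85,9),(.502,.108,.2,155.3,9)])
E
```

```text
[0.56639265 0.11380103] [0.47103182 0.15768009]
0.0367 -0.0372 -0.0006 -7.1;0.0411 -0.0323 -0.0006 -7.1;0.0447 -0.027 -0.0006 -7.1;0.0477 -0.0213 -0.0006 -7.1;0.05 -0.0152 -0.0006 -7.2;0.0515 -0.0088 -0.0006 -7.1;0.0523 -0.0024 -0.0007 -7.2;0.0521 0.0041 -0.0006 -7.1;0.0512 0.0106 -0.0007 -7.2;0.0348 0.005 0.0056 -7.8;0.0338 0.0097 0.0056 -7.8;0.0322 0.0142 0.0055 -7.8;0.0299 0.0184 0.0056 -7.8;0.0272 0.0223 0.0055 -7.8;0.0239 0.0258 0.0056 -7.8;0.0201 0.0288 0.0055 -7.8;0.0161 0.0312 0.0056 -7.8;0.0116 0.0332 0.0055 -7.9
```

Call:
arm_command(plan="0.0367 -0.0372 -0.0006 -7.1;0.0411 -0.0323 -0.0006 -7.1;0.0447 -0.027 -0.0006 -7.1;0.0477 -0.0213 -0.0006 -7.1;0.05 -0.0152 -0.0006 -7.2;0.0515 -0.0088 -0.0006 -7.1;0.0523 -0.0024 -0.0007 -7.2;0.0521 0.0041 -0.0006 -7.1;0.0512 0.0106 -0.0007 -7.2;0.0348 0.005 0.0056 -7.8;0.0338 0.0097 0.0056 -7.8;0.0322 0.0142 0.0055 -7.8;0.0299 0.0184 0.0056 -7.8;0.0272 0.0223 0.0055 -7.8;0.0239 0.0258 0.0056 -7.8;0.0201 0.0288 0.0055 -7.8;0.0161 0.0312 0.0056 -7.8;0.0116 0.0332 0.0055 -7.9;0 0 0 0;0 0 0 0", hand=1, grip_force=40)

```text
clock: 2.6
tcp_pos: [0.5019, 0.1068, 0.2005]
orientation: [-0.673, -3.068, 0.001]
contact_force: [0.1, 0.4, 0.1]
grip_width: -0.0001
gripper_force: 0.0
```

Run:
```python
from h import *
p,h,o=state(); print(p,h,o['clock'],o['grip_width'],o['contact_force'])
im,d,C=snap('wrist','w1')
a=im[:,:,::-1].copy()
b=JY+np.pi/2+1.047; u=np.array([np.cos(b),np.sin(b)]); pv=jw(55,-75); n=np.array([u[1],-u[0]])
pts=[(*pv,.09),(*(pv+.06*u-.006*n),.078),(*(pv+.14*u),.078),(*(pv+.08*u-.016*n),.102),(*jw(38.5,86),.094),(*jw(26,-70),.074),(*jw(71,-25),.074),(*jw(-90,-110),.008),(*jw(-90,110),.008),(*jw(90,110),.008),(*jw(90,-110),.008)]
for q in proj(C,pts): cv2.drawMarker(a,tuple(int(round(v)) for v in q),(0,0,255),0,9,1)
cv2.imwrite('pics/w1m.png',cv2.resize(a,(800,600),interpolation=2))
```

```text
[0.50194965 0.1067586  0.2005308 ] 155.25918799243897 2.6 -9.958617452751893e-05 [0.07637586 0.37586373 0.13215391]
```

View pics/w1m.png

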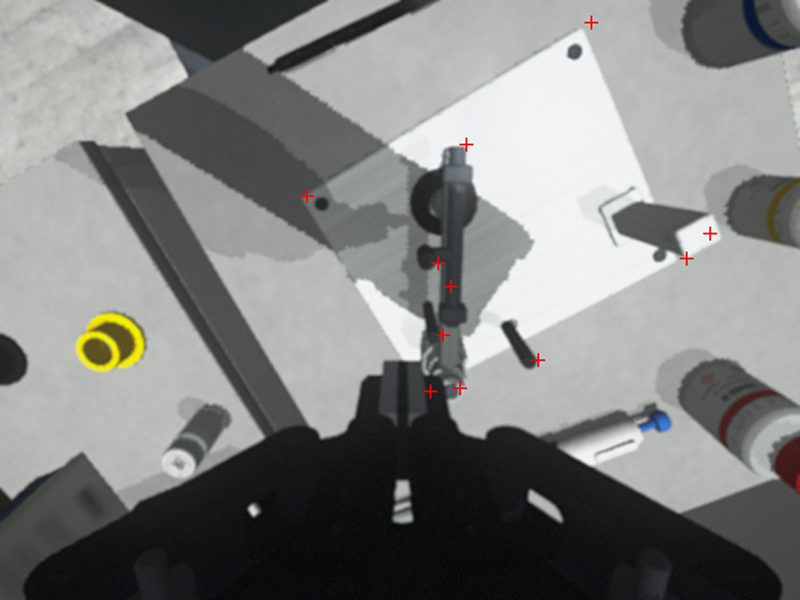

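The wrist view (800x600) shows the gate bar from the pivot near (450,385) to the tip at (455,150), and the knob at (430,257). The keeper top is at about (697,235). My projected marks sit about 10 px too far right, so I'll refit from the depth cloud.

```bash
cat >> h.py <<'E'
def cloud(C,d):
    v,u=np.mgrid[0:384,0:512]; px=np.c_[u.ravel(),v.ravel()]; D=rays(C,px); P=C[1]+D*d.ravel()[:,None]; P[d.ravel()<=0]=np.nan; return P.reshape(384,512,3)
E
python3 - <<'E'
from h import *
C=cam('wrist'); d=np.load('pics/w1.npy'); P=cloud(C,d); im=cv2.imread('pics/w1.png')
def near(c,rad): return np.hypot(P[...,0]-c[0],P[...,1]-c[1])<rad
k=near(jw(38.5,86),.03)&(P[...,2]>.087)&(P[...,2]<.101); q=P[k]; print('keeper',k.sum(),(q.min(0)+q.max(0))/2,np.ptp(q,axis=0),jw(38.5,86))
b=JY+np.pi/2+1.047; u=np.array([np.cos(b),np.sin(b)]); pv=jw(55,-75); n=np.array([u[1],-u[0]])
c=pv+.08*u-.016*n; k=near(c,.012)&(P[...,2]>.096)&(P[...,2]<.108); print('knob',k.sum(),np.median(P[k],0),c)
# bar/bolt points: in bar frame
Q=P[...,:2]-pv; al=Q@u; pe=Q@n; k=(P[...,2]>.07)&(P[...,2]<.1)&(al>.09)&(al<.16)&(abs(pe)<.03)
print('rod',k.sum()); 
for a in np.arange(.09,.16,.01):
    m=k&(abs(al-a)<.005); print(round(a,3),m.sum(),np.round([pe[m].min(),np.median(pe[m]),pe[m].max(),np.median(P[m][:,2])],4) if m.sum() else '')
w=(im.min(2)>150)&(abs(P[...,2]-.008)<.006); cn=P[w]; print('plate z',np.median(cn[:,2]))
k=(abs(P[...,2]-.0)<.004); print('bench',k.sum())
E
```

```text
keeper 606 [0.53411998 0.26563183 0.09198739] [0.01849215 0.02289177 0.00993487] [0.53509153 0.27258859]
knob 120 [0.48338713 0.12767833 0.10292586] [0.48702986 0.13270994]
rod 924
0.09 83 [-0.0119 -0.008  -0.0016  0.0885]
0.1 172 [-0.0119 -0.0074  0.0002  0.0885]
0.11 174 [-0.012  -0.0076 -0.      0.0885]
0.12 205 [-0.0138 -0.0067  0.0018  0.091 ]
0.13 222 [-0.0139 -0.0068  0.0016  0.0902]
0.14 68 [-0.0119 -0.0069 -0.0015  0.0886]
0.15 0 
0.16 0 
plate z 0.008547127732320636
bench 85590
```

```bash
python3 - <<'E'
import h; from h import *
JYn=np.radians(4.3); h.JY=JYn
k=np.array([55,-75]); b=np.pi/2+1.047
kn=k+80*np.array([np.cos(b),np.sin(b)])-16*np.array([np.sin(b),-np.cos(b)])
off=[np.array([.53412,.26563])-jw(38.5,86),np.array([.48339,.12768])-jw(*kn)]; print(off)
Jn=J+np.mean(off,0); s=open('h.py').read().replace('[.5047,.1834]','[%.4f,%.4f]'%tuple(Jn)).replace('radians(5.3)','radians(4.3)'); open('h.py','w').write(s); print(Jn)
E
cat >> h.py <<'E'
def bar(al,front,g=0.):
    """world xy at al m along bar, front m in front of its middle plane, gate angle g; and heading deg"""
    b=JY+np.pi/2+1.047-g; u=np.array([np.cos(b),np.sin(b)]); n=np.array([u[1],-u[0]])
    return jw(55,-75)+al*u-front*n,np.degrees(b)
E
python3 - <<'E'
from h import *
print(jw(55,-75),jw(-35.9,-22.5),bar(.056,.032))
q,hd=bar(.056,.032); plan([(*q,.2,hd,1),(*q,.074,hd,5)])
E
```

```text
[array([-0.00252346, -0.0064146 ]), array([-0.00275789, -0.00534605])]
[0.50205933 0.17751967]
[0.56256859 0.10683494] [0.46798808 0.1523716 ] (array([0.49823029, 0.1022981 ]), np.float64(154.2886811501972))
0.0018 -0.0052 0.0007 0.9;0 -0 0.0252 0;0 -0 0.0252 0;0 -0 0.0252 0;0 -0 0.0252 0;0 -0 0.0252 0
```

Call:
arm_command(plan="0.0018 -0.0052 0.0007 0.9;0 0 0.0252 0;0 0 0.0252 0;0 0 0.0252 0;0 0 0.0252 0;0 0 0.0252 0;0 0 0 0;0 0.004 0 0;0 0.004 0 0;0 0.003 0 0;0 0 0 0;0 0 0 0")

```text
clock: 4.15
tcp_pos: [0.5032, 0.1136, 0.0743]
orientation: [0.695, 3.064, 0.0]
contact_force: [0.2, 0.2, -0.7]
grip_width: 0.0002
gripper_force: 0.0
```

Run:
```python
from h import *
p,h,o=state(); print(p,h,o['contact_force'],o['moment'])
q,hd=bar(0,0); t=np.radians(h); D=jw(55,-75)-p[:2]; print('pivot in tool',D@[np.cos(t),np.sin(t)],D@[np.sin(t),-np.cos(t)])
```

```text
[0.50324564 0.11356961 0.0743087 ] 154.44393490138933 [ 0.2376343   0.22208754 -0.69136231] [ 0.01407328 -0.03318055  0.0074024 ]
pivot in tool -0.05642429234177882 0.019515801559165546
```

Call:
arm_command(plan="0 0.001 0 0;0.0016 0.005 0 5;0.0016 0.005 0 5;0.0016 0.005 0 5;0.0016 0.005 0 5;0.0016 0.005 0 5;0.0016 0.005 0 5;0.0016 0.005 0 5;0.0016 0.005 0 5;0.0016 0.005 0 5;0.0016 0.005 0 5;0.0016 0.005 0 5;0 0 0 0;0 0 0 0")

```text
clock: 5.9
tcp_pos: [0.5312, 0.1616, 0.0738]
orientation: [-2.028, -2.396, 0.006]
contact_force: [-8.7, -0.1, 5.2]
grip_width: -0.0001
gripper_force: 3.7
```

Run:
```python
from h import *
p,h,o=state(); print(p,h,o['contact_force'],o['moment'])
t=np.radians(h); D=jw(55,-75)-p[:2]; print('pivot in tool',D@[np.cos(t),np.sin(t)],D@[np.sin(t),-np.cos(t)], 'F tool y',np.array(o['contact_force'])[:2]@[np.sin(t),-np.cos(t)])
im,d,C=snap('wrist','w2'); cv2.imwrite('pics/w2v.png',cv2.resize(im[:,:,::-1],(800,600),interpolation=2))
```

```text
[0.53115093 0.16156187 0.0738269 ] 99.51275767632944 [-8.66426549 -0.09246123  5.17536306] [0.03979813 1.41169921 0.00842947]
pivot in tool -0.059166677359025525 0.02194106101515687 F tool y -8.56040248610605
```

View pics/w2v.png

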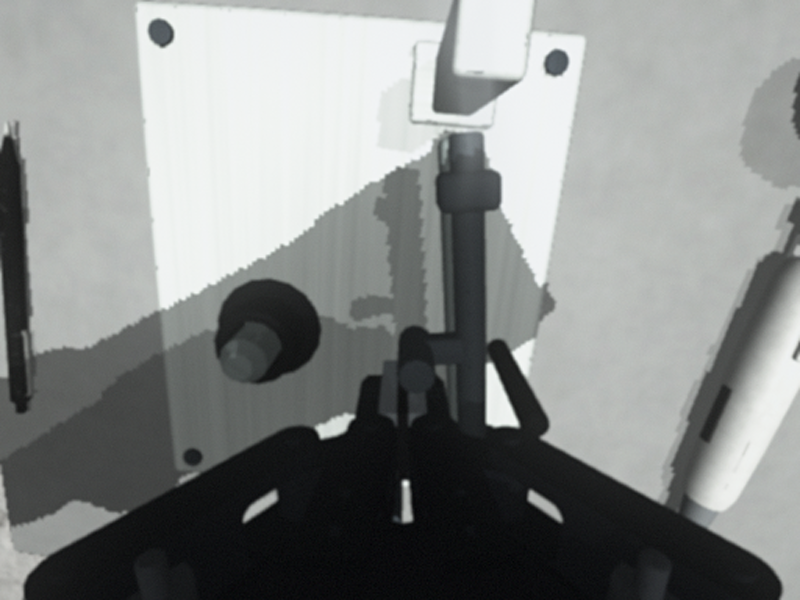

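The gate has swung to about 0.95 rad. The bolt end at (465,145) is just short of the keeper's front face, and the knob at (415,370) is just ahead of the fingers. I'll push on.

Call:
arm_command(plan="0.001 0.0032 0 3;0.001 0.0032 0 3;0.0008 0.003 0 2.5;0 0 0 0;0 0 0 0")

```text
clock: 6.58
tcp_pos: [0.5398, 0.1661, 0.0738]
orientation: [-2.199, -2.239, 0.006]
contact_force: [-9.1, 2.0, 5.1]
grip_width: 0.0
gripper_force: 4.1
```

Run:
```python
from h import *
p,h,o=state(); print(p,h,o['contact_force'],o['moment'])
t=np.radians(h); D=jw(55,-75)-p[:2]; print('pivot in tool',D@[np.cos(t),np.sin(t)],D@[np.sin(t),-np.cos(t)])
im,d,C=snap('wrist','w3'); P=cloud(C,d); piv=jw(55,-75)
k=(P[...,2]>.08)&(P[...,2]<.093)&(np.hypot(P[...,0]-piv[0],P[...,1]-piv[1])<.148)&(np.hypot(P[...,0]-piv[0],P[...,1]-piv[1])>.09)&(P[...,0]>.53)
q=P[k][:,:2]
for a in (.1,.11,.12,.13,.14):
    D=q-piv; m=abs(np.hypot(*D.T)-a)<.005; c=(D[m].min(0)+D[m].max(0))/2; print(a,m.sum(),'gate',JY+np.pi/2+1.047-np.arctan2(c[1],c[0]))
cv2.imwrite('pics/w3v.png',cv2.resize(im[:,:,::-1],(800,600),interpolation=2))
```

```text
[0.53977255 0.16610158 0.07376268] 91.0471275497693 [-9.11513139  1.96811202  5.08668503] [0.3186463  1.52497367 0.04227306]
pivot in tool -0.059673329691244476 0.021709142957273796
0.1 469 gate 1.0803633304187328
0.11 524 gate 1.0791791999832991
0.12 647 gate 1.0726917530109652
0.13 968 gate 1.0753650240447195
0.14 387 gate 1.0707392689892812
```

View pics/w3v.png

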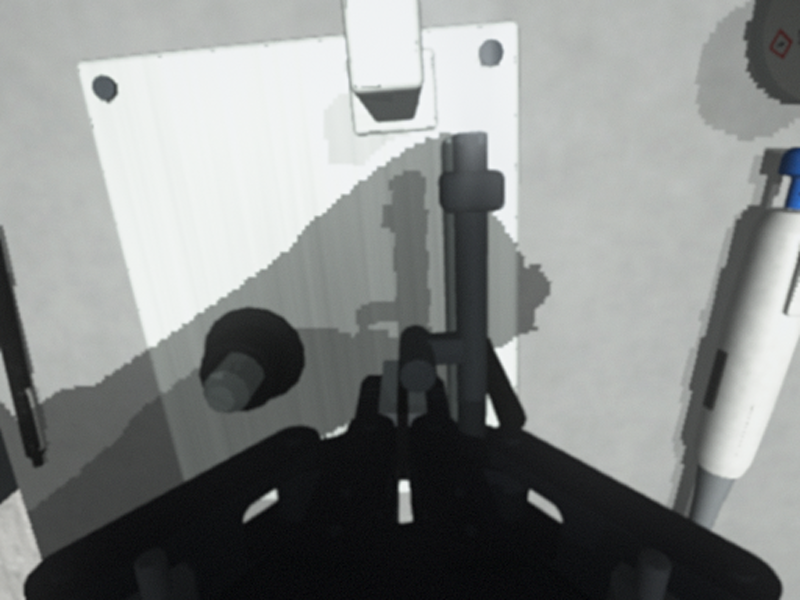

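The rod is clear of the keeper's right edge (rod left edge at x≈455, keeper at x≈420). The gate is at about 1.08 rad and the bolt is still in. Next I slide the bolt out along the bar.

Call:
arm_command(plan="0 0.0012 0 0;0.004 0 0 0;0.004 0 0 0;0.004 0 0 0;0.004 0 0 0;0.004 0 0 0;0.004 0 0 0;0.004 0 0 0;0.003 0 0 0;0 0 0 0;0 0 0 0")

```text
clock: 8.0
tcp_pos: [0.5411, 0.1938, 0.0729]
orientation: [-2.203, -2.238, 0.01]
contact_force: [-5.5, -4.2, -0.1]
grip_width: -0.0
gripper_force: 2.1
```

Run:
```python
from h import *
p,h,o=state(); print(p,h,o['contact_force'],o['moment'])
t=np.radians(h); D=jw(55,-75)-p[:2]; print('pivot in tool',D@[np.cos(t),np.sin(t)],D@[np.sin(t),-np.cos(t)])
im,d,C=snap('wrist','w4')
cv2.imwrite('pics/w4v.png',cv2.resize(im[:,:,::-1],(800,600),interpolation=2))
```

```text
[0.54110374 0.19381837 0.07290226] 90.90418864594587 [-5.48824473 -4.17939916 -0.08960771] [-0.78940604  0.79882874 -0.02050529]
pivot in tool -0.08731131663947986 0.020089537436858956
```

View pics/w4v.png

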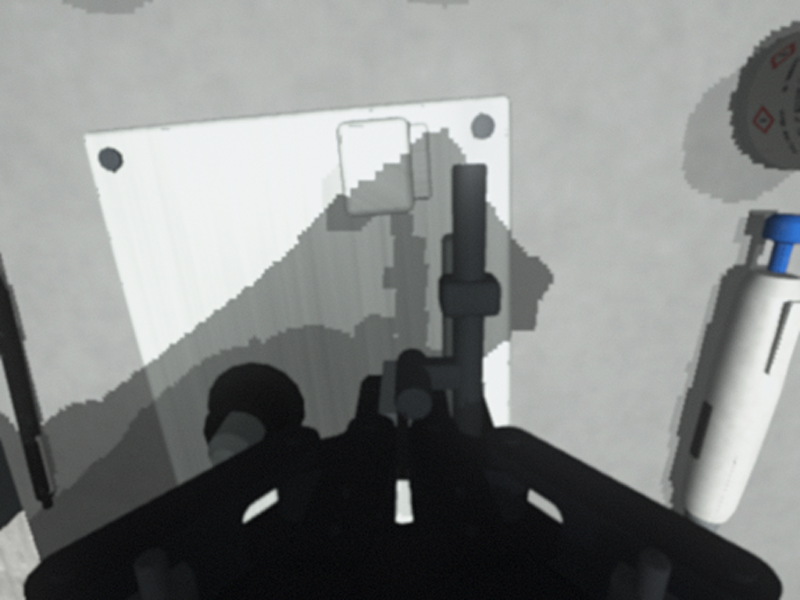

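The rod now sticks out past the keeper, to the right of it, with its end at (470,165). It is about 22 mm out, so I push it the rest of the way.

Call:
arm_command(plan="0.002 0 0 0;0.002 0 0 0;0.002 0 0 0;0.0015 0 0 0;0 0 0 0;0 0 0 0")

```text
clock: 8.8
tcp_pos: [0.5414, 0.1999, 0.0729]
orientation: [2.205, 2.237, -0.012]
contact_force: [-3.8, -6.5, 0.1]
grip_width: -0.0002
gripper_force: 2.1
```

Call:
arm_command(plan="-0.002 0 0 0;-0.003 -0.001 0 0;-0.003 -0.002 0 0;-0.002 -0.003 0 0;0 -0.004 0 0;0 -0.006 0 0;0 -0.01 0 0;0 -0.01 0 0;0 -0.005 -0.02 0;0 0 -0.05 0;0 0 -0.05 0;0 0 0 0")

```text
clock: 10.3
tcp_pos: [0.505, 0.1943, 0.1998]
orientation: [2.2, 2.237, 0.014]
contact_force: [-0.6, 0.4, -0.9]
grip_width: 0.0002
gripper_force: 0.0
```

Run:
```python
from h import *
p,h,o=state(); print(p,h,o['clock'],o['contact_force'])
im,d,C=snap('wrist','w5'); P=cloud(C,d); piv=jw(55,-75); Rr=np.hypot(P[...,0]-piv[0],P[...,1]-piv[1])
k=(P[...,2]>.08)&(P[...,2]<.092)&(Rr<.165)&(Rr>.11)&(P[...,0]>piv[0]-.02); D=(P[k]-[*piv,0])[:,:2]
for a in (.12,.13,.14,.15): 
    m=abs(np.hypot(*D.T)-a)<.004; c=(D[m].min(0)+D[m].max(0))/2; print(a,m.sum(),'gate',JY+np.pi/2+1.047-np.arctan2(c[1],c[0]))
k=(P[...,2]>.075)&(P[...,2]<.093)&(Rr<.18)&(P[...,0]>piv[0]-.02)
k2=k&(P[...,0]<.56+.03); print('rod end max r',np.nanmax(Rr[k2]))
k=(P[...,2]>.097)&(P[...,2]<.106)&(Rr<.14)&(Rr>.06); print('knob',np.median(P[k],0),np.hypot(*(np.median(P[k],0)[:2]-piv)))
cv2.imwrite('pics/w5v.png',cv2.resize(im[:,:,::-1],(800,600),interpolation=2))
print('above hub:');plan([(.46,.05,.2,95,4),(.425,-.23,.2,80,7)])
```

```text
[0.5050359  0.19428875 0.1997847 ] 90.93953689490945 10.3 [-0.6226716   0.41264943 -0.89286688]
0.12 98 gate 1.0269432441644812
0.13 135 gate 1.029308419038786
0.14 99 gate 1.0260513575665078
0.15 102 gate 1.0288067430977677
rod end max r 0.16708358592077843
knob [0.53685098 0.21403545 0.10251574] 0.11024220393109184
above hub:
-0.0357 -0.0115 -0.0007 -1;-0.0355 -0.0121 -0.0007 -1;-0.0352 -0.0128 -0.0006 -1;-0.035 -0.0134 -0.0007 -1.1;-0.0394 -0.0085 0 2.1;-0.0397 -0.007 0 2.2;-0.0399 -0.0055 0 2.1;-0.0401 -0.004 0 2.2;-0.0402 -0.0025 0 2.1;-0.0403 -0.0011 0 2.2;-0.0404 0.0005 0 2.1
```

View pics/w5v.png

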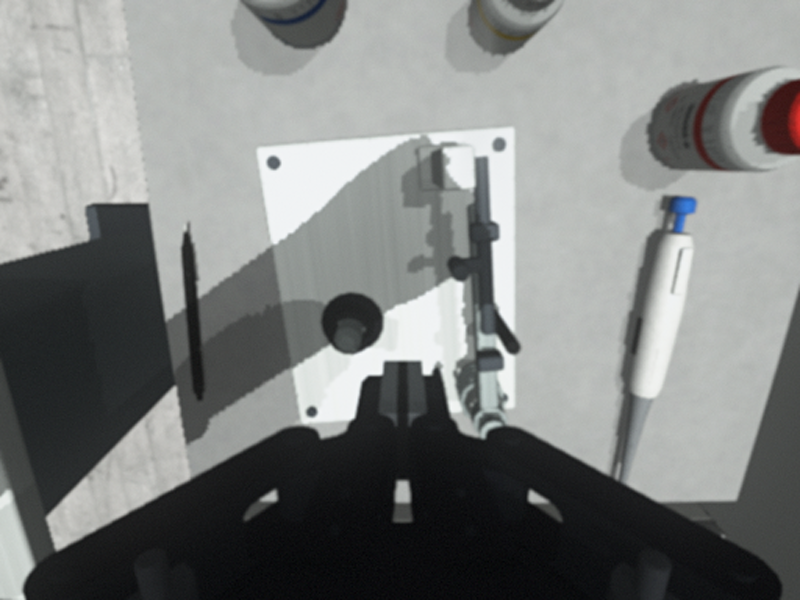

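The gate is bolted at about 1.02–1.03 rad. The knob is 110 mm from the pivot and the rod end at (480,160) is behind the keeper at (458,165). The lower hub and spigot at (352,325) are clear. I measure the spigot here, then go for the hub.

```bash
cat >> h.py <<'E'
def ring(im,C,z0,c,rad,thr=75,zt=.005):
    """fit circle to dark blob's flange/outline near world c, rays on z0"""
    m=(im.max(2)<thr).astype(np.uint8); v,u=np.mgrid[0:384,0:512]
    W=onz(C,np.c_[u.ravel(),v.ravel()],z0).reshape(384,512,3)
    m[np.hypot(W[...,0]-c[0],W[...,1]-c[1])>rad]=0
    n,l,s,ct=cv2.connectedComponentsWithStats(m); i=1+s[1:,4].argmax()
    cn=max(cv2.findContours((l==i).astype(np.uint8),0,1)[0],key=cv2.contourArea)
    q=onz(C,cn[:,0,:],z0)[:,:2]; (x,y),rr=cv2.minEnclosingCircle((q*1000).astype(np.float32)); return x,y,rr,s[i]
E
python3 - <<'E'
from h import *
C=cam('wrist'); d=np.load('pics/w5.npy'); P=cloud(C,d); sp=jw(-35.9,-22.5); near=np.hypot(P[...,0]-sp[0],P[...,1]-sp[1])
print('pred',sp)
for lo,hi,rr in((.049,.056,.02),(.031,.0365,.03),(.0105,.0145,.035)):
    k=(near<rr)&(P[...,2]>lo)&(P[...,2]<hi); q=P[k]; (x,y),e=cv2.minEnclosingCircle((q[:,:2]*1000).astype(np.float32)); print(k.sum(),np.median(q,0),x,y,e)
im=cv2.imread('pics/w5.png'); print(ring(im,C,.013,sp,.04))
plan([(.433,-.295,.2,90,11)])
E
```

```text
pred [0.46798808 0.1523716 ]
110 [0.4683297  0.15139023 0.05054218] 468.44903564453125 151.3839111328125 6.891317367553711
329 [0.47087189 0.15628063 0.0325183 ] 468.1792297363281 150.95530700683594 17.04231071472168
386 [0.47186623 0.16232065 0.01169349] 468.3143615722656 151.1501007080078 23.538286209106445
(467.2286071777344, 151.5583038330078, 23.639385223388672, array([206, 188,  38,  37, 994], dtype=int32))
-0.0443 -0.0072 -0.0002 0.1;-0.0443 -0.0071 -0.0002 0.1;-0.0443 -0.007 -0.0003 0.1;-0.0443 -0.0069 -0.0002 0.1;-0.0443 -0.0068 -0.0003 0.1;-0.0444 -0.0068 -0.0002 0.1;-0.0444 -0.0067 -0.0003 0.1;-0.0444 -0.0066 -0.0002 0.1;-0.0444 -0.0065 -0.0003 0;-0.0444 -0.0065 -0.0002 0.1;-0.0443 -0.0065 -0.0003 0
```

Call:
arm_command(plan="-0.0443 -0.007 0 0.1;-0.0443 -0.007 0 0.1;-0.0443 -0.007 0 0.1;-0.0443 -0.007 0 0.1;-0.0443 -0.007 0 0.1;-0.0443 -0.007 0 0.1;-0.0443 -0.0066 0 0.1;-0.0443 -0.0066 0 0.1;-0.0443 -0.0066 0 0;-0.0443 -0.0066 0 0;-0.0443 -0.0066 0 0;0 0 0 0;0 0 0 0", hand=-1)

```text
clock: 11.98
tcp_pos: [0.4311, -0.2943, 0.1936]
orientation: [-2.217, -2.223, -0.0]
contact_force: [0.2, -0.2, -0.9]
grip_width: 0.0854
gripper_force: 0.0
```

Run:
```python
from h import *
p,h,o=state(); print(p,h,o['clock'])
im,d,C=snap('wrist','w6'); im=im[:,:,::-1]; P=cloud(C,d); c=(.431,-.232)
near=np.hypot(P[...,0]-c[0],P[...,1]-c[1])
for lo,hi in((.023,.029),(.003,.008)):
    k=(near<.035)&(P[...,2]>lo)&(P[...,2]<hi); q=P[k]; (x,y),e=cv2.minEnclosingCircle((q[:,:2]*1000).astype(np.float32)); print(k.sum(),x,y,e,np.median(q[:,2]),'colour',np.median(im[k],0))
print(ring(im,C,.005,c,.04))
```

```text
[ 0.43106224 -0.29428224  0.19357202] 90.1506898958944 11.975
485 432.3489685058594 -231.6652069091797 16.940500259399414 0.026611733754384803 colour [36. 35. 35.]
685 426.45330810546875 -233.01513671875 31.061845779418945 0.005748464745729931 colour [40. 40. 39.]
(431.874267578125, -231.6597442626953, 23.61964225769043, array([ 237,   93,   43,   44, 1195], dtype=int32))
```

Run:
```python
from h import *
plan([(.4322,-.2317,.15,90,3),(.4322,-.2317,.024,90,5)])
```

```text
0.0207 0.0003 0.0146 0.1;0.0207 0.0003 0.0146 0.1;0.0207 0.0003 0.0146 0;-0 0 0.0252 0;-0 0 0.0252 0;-0 0 0.0252 0;-0 0 0.0252 0;-0 0 0.0252 0
```

Call:
arm_command(plan="0.0207 0.0003 0.0146 0.1;0.0207 0.0003 0.0146 0.1;0.0207 0.0003 0.0146 0;0 0 0.0252 0;0 0 0.0252 0;0 0 0.0252 0;0 0 0.0252 0;0 0 0.0252 0;0 0 0 0;0 0 0 0")

```text
clock: 13.28
tcp_pos: [0.4329, -0.2324, 0.0251]
orientation: [2.221, 2.221, 0.001]
contact_force: [-0.9, -0.5, -0.7]
grip_width: 0.0855
gripper_force: 0.0
```

Call:
arm_command(plan="0 0 0 0;0 0 0 0;0 0 0 0;0 0 0 0;0 0 0 0;0 0 0 0", hand=1, grip_force=30)

```text
clock: 14.02
tcp_pos: [0.4326, -0.2332, 0.025]
orientation: [2.222, 2.22, 0.0]
contact_force: [-1.2, 0.6, 6.4]
grip_width: 0.0316
gripper_force: 29.8
```

Call:
arm_command(plan="0 0 -0.01 0;0 0 -0.02 0;0 0 -0.04 0;0 0 -0.05 0;0 0 0 0;0 0 0 0")

```text
clock: 14.78
tcp_pos: [0.4319, -0.233, 0.1444]
orientation: [-2.223, -2.22, 0.0]
contact_force: [-0.4, 0.1, -1.0]
grip_width: 0.0317
gripper_force: 30.2
```

Run:
```python
from h import *
p,h,o=state(); print(p,h,o['clock'],o['grip_width'],o['contact_force'])
im,d,C=snap('wrist','w7'); P=cloud(C,d)
cv2.imwrite('pics/w7v.png',cv2.resize(im[160:384,130:390,::-1],None,fx=2.6,fy=2.6,interpolation=2))
np.set_printoptions(precision=4,suppress=True)
k=(P[...,2]<.17)&(P[...,2]>.09)&(np.hypot(P[...,0]-p[0],P[...,1]-p[1])<.035); print(k.sum())
for v in range(250,384,8): print(v,P[v,257]-p)
```

```text
[ 0.43188458 -0.23298192  0.14436412] 89.93768508984336 14.775 0.03167579417201606 [-0.38876706  0.14941069 -1.0438105 ]
7129
250 [-0.0003 -0.076  -0.1425]
258 [ 0.     -0.0098 -0.0137]
266 [ 0.0001 -0.0101 -0.0059]
274 [ 0.0001 -0.0102  0.0015]
282 [-0.0004 -0.1163 -0.1428]
290 [-0.0004 -0.1183 -0.1312]
298 [-0.0004 -0.1177 -0.1172]
306 [-0.0005 -0.1495 -0.1436]
314 [-0.0005 -0.1601 -0.1428]
322 [-0.0006 -0.1728 -0.144 ]
330 [-0.0006 -0.185  -0.1444]
338 [0.0002 0.0085 0.0628]
346 [0.0002 0.0097 0.0669]
354 [0.0002 0.0101 0.07  ]
362 [0.0002 0.0091 0.0716]
370 [0.0002 0.0099 0.0747]
378 [0.0002 0.0098 0.0769]
```

View pics/w7v.png

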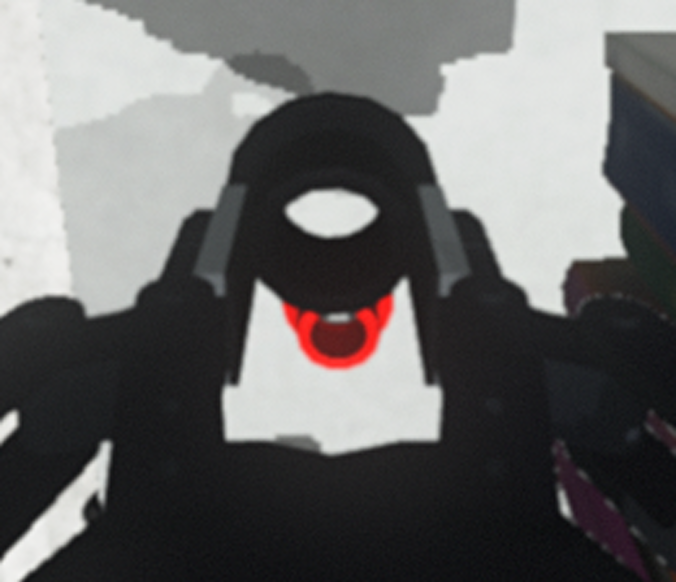

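The hub is held upright and centred between the pads, with its bore at about (332,215). The red decoy behind it is untouched. I take the hub's offset from the top rim and plan the transfer.

Run:
```python
from h import *
C=cam('wrist'); p,h,o=state(); P=cloud(C,np.load('pics/w7.npy'))-p
k=(np.hypot(P[...,0],P[...,1])<.028)&(abs(P[...,0])<.014)
for lo,hi in((-.001,.0035),(-.0235,-.0185)):
    q=P[k&(P[...,2]>lo)&(P[...,2]<hi)]; print(len(q),q.min(0)*1000,q.max(0)*1000)
plan([(.46,.05,.15,90,6),(.4684,.1513-.0014,.11,90,5),(.4684,.1513-.0014,.085,90,3)])
```

```text
1559 [-13.98557023 -15.21871451  -0.99520865] [13.91317623 18.66519897  3.49896656]
827 [-13.96205041 -10.85013627 -23.30997758] [ 13.99618334  26.10342979 -18.50387644]
0.0471 0.0047 -0.0011 -0;0.0471 0.0047 -0.001 -0;0.0471 0.0047 -0.0011 -0;0.0472 0.0047 -0.001 -0;0.0471 0.0047 -0.0011 -0;0.0472 0.0047 -0.001 -0.1;0.02 0.0017 0.008 0;0.02 0.0017 0.008 0;0.02 0.0017 0.008 0;0.0199 0.0017 0.008 0;0.02 0.0017 0.008 0;-0 0 0.0083 0;-0 0 0.0083 0;-0 0 0.0084 0
```

Call:
arm_command(plan="0.0471 0.0047 -0.001 0;0.0471 0.0047 -0.001 0;0.0471 0.0047 -0.001 0;0.0471 0.0047 -0.001 0;0.0471 0.0047 -0.001 0;0.0471 0.0047 -0.001 0;0.02 0.0017 0.008 0;0.02 0.0017 0.008 0;0.02 0.0017 0.008 0;0.02 0.0017 0.008 0;0.0196 0.0017 0.008 0;0 0 0.0083 0;0 0 0.0083 0;0 0 0.0084 0;0 0 0 0;0 0 0 0")

```text
clock: 16.82
tcp_pos: [0.4696, 0.1488, 0.0855]
orientation: [2.223, 2.22, 0.0]
contact_force: [-0.1, 0.6, -1.4]
grip_width: 0.0317
gripper_force: 30.2
```

Run:
```python
from h import *
p,h,o=state(); print(p,h,o['clock'],o['grip_width'],o['contact_force'])
im,d,C=snap('wrist','w8'); P=cloud(C,d); Q=P-p
k=(np.hypot(Q[...,0],Q[...,1])<.03)&(abs(Q[...,0])<.014)
for lo,hi in((-.001,.0035),(-.0235,-.0185)):
    q=Q[k&(Q[...,2]>lo)&(Q[...,2]<hi)]; print(len(q),q.min(0)*1000,q.max(0)*1000)
k=(P[...,2]>.046)&(P[...,2]<.056)&(np.hypot(P[...,0]-.468,P[...,1]-.151)<.02); print('spig',k.sum(),P[k].min(0) if k.any() else '',P[k].max(0) if k.any() else '')
cv2.imwrite('pics/w8v.png',cv2.resize(im[160:384,130:390,::-1],None,fx=2.6,fy=2.6,interpolation=2))
```

```text
[0.46957254 0.14884161 0.08554097] 89.91636329369892 16.825 0.03171184435558245 [-0.06798742  0.61002024 -1.39357467]
1538 [-13.94613773 -14.83604508  -0.99907202] [13.95223377 18.58660295  3.48878987]
812 [-13.98767373 -10.98519939 -23.40121494] [ 13.68312185  25.56811278 -18.50193781]
spig 3 [0.4702616  0.14302032 0.04737434] [0.47155804 0.14355077 0.04847484]
```

View pics/w8v.png

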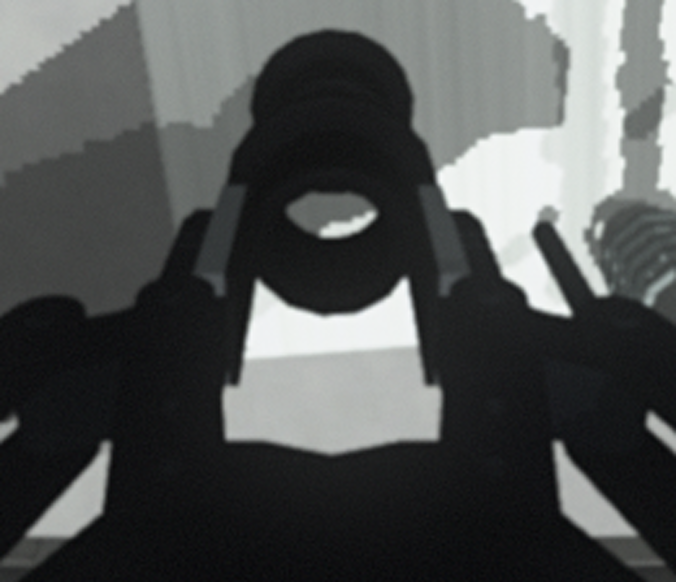

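The held hub sits directly over the lower hub (at (332,90) behind it), about 1 mm off the spigot axis. I correct that and lower gently.

Call:
arm_command(plan="0.0007 -0.0012 0 0;0 0 0 0;0 0 0.005 0;0 0 0.005 0;0 0 0.004 0;0 0 0.004 0;0 0 0 0")

```text
clock: 17.75
tcp_pos: [0.468, 0.1498, 0.067]
orientation: [-2.222, -2.22, 0.001]
contact_force: [0.7, -0.1, -1.0]
grip_width: 0.032
gripper_force: 30.2
```

Call:
arm_command(plan="0 0 0.003 0;0 0 0.003 0;0 0 0.002 0;0 0 0.001 0;0 0 0 0;0 0 0 0")

```text
clock: 18.5
tcp_pos: [0.4682, 0.1498, 0.059]
orientation: [2.222, 2.22, -0.0]
contact_force: [-3.1, -1.2, 8.9]
grip_width: 0.0317
gripper_force: 31.1
```

Call:
arm_command(plan="0 0 0 0;0 0 0 0;0 0 0 0;0 0 0 0", hand=-0.3)

```text
clock: 19.0
tcp_pos: [0.4682, 0.1498, 0.0583]
orientation: [-2.223, -2.22, 0.0]
contact_force: [0.0, 0.4, 0.1]
grip_width: 0.0559
gripper_force: 0.0
```

Call:
arm_command(plan="0 0 -0.01 0;0 0 -0.02 0;0 0 -0.04 0;0 0 -0.04 0;-0.04 0 -0.02 0;-0.02 0 0 0;0 0 0 0;0 0 0 0")

```text
clock: 20.0
tcp_pos: [0.468, 0.0908, 0.1886]
orientation: [-2.221, -2.221, -0.001]
contact_force: [0.6, -0.4, -0.0]
grip_width: 0.0553
gripper_force: 0.0
```

Run:
```python
from h import *
p,h,o=state(); print(p,h,o['clock'],o['contact_force'])
im,d,C=snap('wrist','w9'); P=cloud(C,d); near=np.hypot(P[...,0]-.4684,P[...,1]-.1513)
for lo,hi in((.056,.065),(.035,.042),(.0105,.0145)):
    k=(near<.03)&(P[...,2]>lo)&(P[...,2]<hi); q=P[k]; (x,y),e=cv2.minEnclosingCircle((q[:,:2]*1000).astype(np.float32)); print(k.sum(),x,y,e,np.median(q[:,2]))
k=(near<.018)&(P[...,2]>.055); q=P[k]; A=np.c_[q[:,:2]-[.4684,.1513],np.ones(len(q))]; print('top plane',np.linalg.lstsq(A,q[:,2],rcond=None)[0])
piv=jw(55,-75);k=(P[...,2]>.097)&(P[...,2]<.106)&(P[...,0]>.51)&(abs(P[...,1]-.21)<.05); print('knob',np.median(P[k],0))
cv2.imwrite('pics/w9v.png',cv2.resize(im[:,:,::-1],(800,600),interpolation=2))
```

```text
[0.46804727 0.09077268 0.18858012] 89.99125912360788 20.0 [ 0.6221829  -0.35483612 -0.04234406]
640 468.60968017578125 151.33963012695312 16.903377532958984 0.06063572747721929
873 468.3791198730469 151.36514282226562 23.978271484375 0.039694692571731194
15 469.9414978027344 150.37173461914062 27.372140884399414 0.012156928443469217
top plane [ 0.00287105 -0.00204262  0.0605123 ]
knob [0.53580616 0.21294146 0.10256161]
```

View pics/w9v.png

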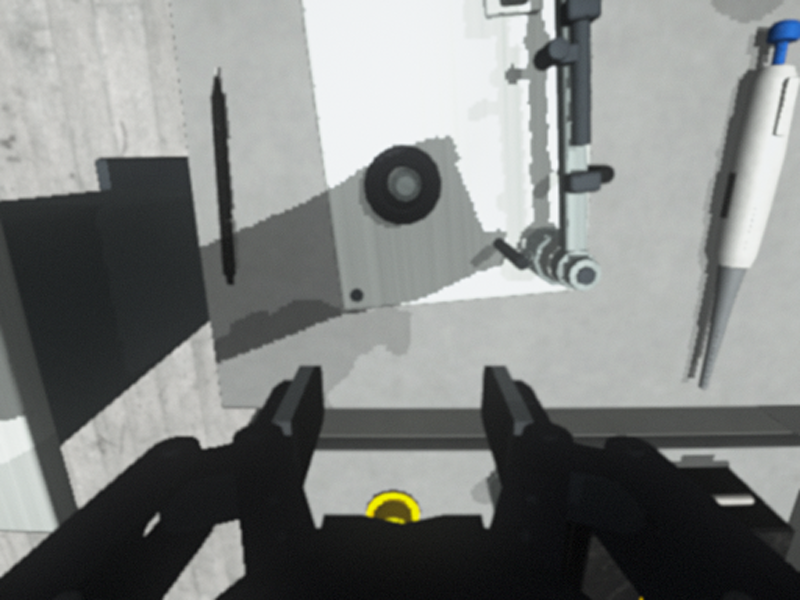

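The hub at (402,185) sits level on the spigot with its top at 60 mm and centred to under 1 mm. The gate is still bolted back (knob at (555,52)). Handing in.

```bash
python3 -c "
from bench import ticket
print(ticket.hand_in())"
```

```text
the job is handed in; nothing more can be done
None
```

The gate is bolted back and the loose black hub sits flat on the lower hub on the spigot; I handed the job in at about 20 s on the robot's clock, and no verdict came back.

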